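Close up the battery row and start the charger

ROBOT

A 6-joint arm with a two-finger parallel gripper is mounted at the origin on the work surface. World frame = base frame: x ahead of the robot, y to its left, z up, the work surface at z = 0. Lengths are in m, angles in degrees, forces in N, time in s.
With the tool pointing down it reaches from about 0.35 to 0.875 m from the base axis. Payload 4.2 kg.
Tool frame: the origin (TCP) lies midway between the tips of the shut fingers; the grasp point (between the pads) lies 19 mm behind it; z points along the fingers, y is the direction in which the jaws open and shut (so a half turn about z gives the same grasp; the last joint's range is limited). The gripper opens to 87 mm and grips with 3 to 60 N. Pads are 19 mm wide; open, the fingers measure 117 mm over their backs; the gripper's body (75 mm by 190 mm) begins 51 mm behind the grasp point.
Start: joints at [-60.986, 22.042, 0.453, 0, -68.411, -14.817], TCP at [0.153, -0.606, 0.223] pointing down, gripper open.
Joint ranges: [-179.83, 179.83], [-69.29, 118.12], [-61.27, 80.66], [-181.25, 117.63], [-171.15, -9.14], [-177.46, 177.46]. Speed limits (degrees/s): [159.86, 159.86, 180, 180, 180, 180].

INTERFACE

Orientations are given as a 3x3 rotation matrix whose columns are the frame's x, y, z axes.
In Python, from station import r gives the robot as it stands.
- The arm moves only by the tool play_rows, never from a script. Its argument "commands" is a list that holds one entry, the list of rows, each a list of 7 numbers: the shift along the world's x, y, z in m, then the turn, a rotation vector about the world's x, y, z in rad, then the closure, from 0 (fully open) to 1 (shut). A call has 1 to 5 rows; each row is the pose to reach, as a shift and turn from the pose commanded when the call began; what a row does not reach only later rows make up. A row lasts 1/10 s, in which the tool goes at most 50 mm and 8.59 degrees, less where a joint would pass 70% of its speed; a pose out of reach is approached as far as the arm can. A call with a gripper value outside its range is refused whole. The fingers move at their own pace and stop on an object; the grip force is fixed at half the most. Time passes only in rows, so rows that repeat a pose let the fingers close. It gives the time, the measured TCP pose, the force and the opening at its end, in the units of the state.
- r.sense(): the state, without advancing time (a new reading comes with each control period).
- r.capture(name): name is "scene" or "top"; returns a dict with "image" (420x560x3 uint8, red, green, blue), "range_z" (420x560 float32, m along the optical axis (not along the pixel's ray), 0 where there is no reading), "intrinsics" (3x3 intrinsics, pixels), "k1" (the pictures are not rectified: a ray, as slopes to the right and down, at radius r is drawn at 1 + k1 r^2 times it, then the intrinsics apply), "extrinsics" (4x4, takes a point from camera to world coordinates). Camera axes: x right, y up, looking along -z (the intrinsics and any distortion apply to the point x, -y, -z); pixel columns grow to the right and rows downward; lengths in m; the calibration is good to about 2 mm. A picture is of the moment at which its call begins.
- r.finish_job(): hands the job in, once; it reports no verdict.
The state is a dict: "time_s": time; "joints": joint angles; "joint_velocities": joint speeds; "effort": joint torques, N m; "tcp_pos": TCP position; "ee_rot": TCP orientation; "wrist_force": force on the tool from outside, world axes, zero at the start; "moment": the same for the moment, N m; "gripper_width": opening from 0.0 (shut) to 1.0 (fully open).
Only numpy, scipy, OpenCV 4.12 (cv2) and the standard library are available. Lean on these libraries where they do the work, as an engineer would, in place of code of your own. Each camera call takes 0.05 s, during which the arm holds its last target. There are 200 camera calls.

TASK

The four drone battery packs stand as one touching row in the charging rail: without gripping or lifting any of them, push the whole row along the rail as one train, keeping the packs together, until the front pack is fully home against the black end stop of the charger head. Then press the green button on top of the head all the way down to start charging, and let go of it. Leave everything else on the bench where it is.

Things in the scene. Friction and masses are not known exactly. Their poses are not given: they have to be found in the camera images.
- dock: fixed charging rail, an aluminium channel open above and at its entry. Origin: on the bench, on the centre line; +x along the channel towards the grey charger head (push direction), z up. Floor 8 mm above the bench, 74 mm wide; side walls 10 mm thick, tops 22 mm above the bench. Channel from x = -190 mm (entry) to the stop face at +150 mm. Head x 152 to 227 mm, 94 mm wide, top 55 mm above the bench.
- dock_stop (a point): the point on the face of the end stop (black rubber pad, rigidly fixed, top 42 mm above the bench) at the channel floor, on the centre line; axes as the rail's
- start_top (a point): the top centre of the green push button on the charger head, 30 mm in diameter; it is pressed straight down, about 6 mm of travel
- start (a joint): travel of the green button in m: 0 = up, 0.006 = fully down; a spring needing about 5 N when fully down pushes it back up
- pack_blue: black battery pack, blue label, 40 mm along the rail, 70 mm across, 32 mm high, about 0.15 kg (varies); one of four in the channel, 0.5 mm or less apart, in varying order. Origin at the centre of its underside, axes as the rail's at the start; 2 mm of play to each side wall. It slides with friction: pushing the whole row takes roughly 2 to 7 N.
- pack_red: black battery pack, red label, 40 mm along the rail, 70 mm across, 32 mm high, about 0.15 kg (varies); one of four in the channel, 0.5 mm or less apart, in varying order. Origin at the centre of its underside, axes as the rail's at the start; 2 mm of play to each side wall. It slides with friction: pushing the whole row takes roughly 2 to 7 N.
- pack_yellow: black battery pack, yellow label, 40 mm along the rail, 70 mm across, 32 mm high, about 0.15 kg (varies); one of four in the channel, 0.5 mm or less apart, in varying order. Origin at the centre of its underside, axes as the rail's at the start; 2 mm of play to each side wall. It slides with friction: pushing the whole row takes roughly 2 to 7 N.
- pack_white: black battery pack, white label, 40 mm along the rail, 70 mm across, 32 mm high, about 0.15 kg (varies); one of four in the channel, 0.5 mm or less apart, in varying order. Origin at the centre of its underside, axes as the rail's at the start; 2 mm of play to each side wall. It slides with friction: pushing the whole row takes roughly 2 to 7 N.
- spare_pack: the spare battery pack lying on the bench beside the rail, same size as the others (40 x 70 x 32 mm), orange label. Not part of the job. Origin at the centre of its underside.
- screwdriver: a screwdriver lying beside the rail on the side opposite the spare pack, about 20 cm long, up to 26 mm high. Not part of the job. Origin on its underside near mid-length.
- motor: a small drone motor standing on the bench near the spare pack, 34 mm in diameter, 36 mm high with its shaft. Not part of the job. Origin at the centre of its underside.
- propeller: an orange two-bladed propeller lying on the bench, 128 mm across, 8 mm high. Not part of the job. Origin at the hub's underside.
- transmitter: a black radio transmitter, 110 x 160 mm and 51 mm high over its sticks. Not part of the job. Origin at the centre of its underside.
- mug: a blue mug, 76 mm across and 90 mm high. Not part of the job. Origin at the centre of its underside.
Not all that is in view belongs to the job. Leave any pink look-alike of the pack_red alone.

How it is judged:
By the outcome, as a careful person would: the job done as asked, in the order asked, and still so for the second after the job is handed in, with the robot touching nothing.
It also fails if it takes over 40 s, if anything falls off the work surface, if the arm or the gripper's body presses on something with over 40 N, if the wrist force passes 120 N, or if a joint passes its speed limit or range.

## Working session

There is one attempt and no reset: what is moved stays moved. The work goes in short steps, Python scripts to look and compute and a tool call to move; the robot and the scene stay as the last step left them, time stands still between calls to the robot, and variables do not carry over. Pictures are saved under pics/ and viewed, about 8 in all and at most 12, crops included, and the job is handed in when it is done.

Besides the shell and the picture viewer there is one more tool, called as name([rows], argument=value, ...), one row to a line, values as JSON. play_rows: Moves the arm, as the interface text tells. Its arguments: {"type":"object","properties":{"commands":{"type":"array","items":{"type":"array","items":{"type":"array","items":{"type":"number"}}}}},"required":["commands"]}

```bash
mkdir -p pics; ls; cat > h.py <<'E'
import numpy as np, cv2
from station import r
def cap(n,f=None):
    c=r.capture(n); 
    if f: cv2.imwrite('pics/'+f,c['image'][:,:,::-1])
    return c
def ray(c,uv):
    K=np.array(c['intrinsics']);E=np.array(c['extrinsics'])
    p=(np.atleast_2d(uv).astype(float)-K[:2,2])/[K[0,0],K[1,1]]
    q=p.copy()
    for _ in range(20): q=p/(1+c['k1']*(q**2).sum(1,keepdims=True))
    d=np.c_[q[:,0],-q[:,1],-np.ones(len(q))]
    return E[:3,3],d@E[:3,:3].T
def onz(c,uv,z):
    o,d=ray(c,uv); return o+d*((z-o[2])/d[:,2])[:,None]
def cloud(c):
    h,w=c['range_z'].shape; v,u=np.mgrid[:h,:w]
    o,d=ray(c,np.c_[u.ravel(),v.ravel()])
    return (o+d*c['range_z'].reshape(-1,1)).reshape(h,w,3)
E
python3 - <<'E'
from h import *
for n in('scene','top'):
    c=cap(n,n+'0.png'); print(n,np.round(c['extrinsics'],3).tolist(),c['k1'],np.round(c['intrinsics'],1).tolist(), (c['range_z']>0).mean())
print(r.sense())
E
```

```text
pics
scene [[-0.859, -0.416, 0.297, 0.882], [0.511, -0.684, 0.521, 0.529], [-0.014, 0.599, 0.801, 0.912], [0.0, 0.0, 0.0, 1.0]] 0.039974171721769994 [[401.2, 0.0, 274.4], [0.0, 401.2, 217.4], [0.0, 0.0, 1.0]] 0.9958588435374149
top [[-0.01, 0.988, -0.154, 0.343], [-1.0, -0.007, 0.019, -0.023], [0.018, 0.154, 0.988, 1.406], [0.0, 0.0, 0.0, 1.0]] 0.048199909136390086 [[531.4, 0.0, 270.5], [0.0, 531.4, 218.9], [0.0, 0.0, 1.0]] 0.9959013605442177
{'time_s': 0.1, 'joints': array([-6.09866339e+01,  2.20854509e+01,  3.87619560e-01, -2.52358443e-02,
       -6.84128331e+01, -1.48174805e+01]), 'joint_velocities': array([-0.18983513, -0.20269714,  0.21271448,  0.19037656,  0.03019335,
       -0.03810962]), 'effort': array([-4.86620229e-05, -3.91690063e+01,  1.87936056e+01,  4.23193127e+00,
        1.34859513e-02, -7.20527510e-05]), 'tcp_pos': array([ 0.15316261, -0.60537716,  0.22157883]), 'ee_rot': array([[-9.69502759e-01, -2.45079713e-01, -5.78608352e-04],
       [-2.45080376e-01,  9.69500926e-01,  1.88768265e-03],
       [ 9.83286115e-05,  1.97191909e-03, -9.99998051e-01]]), 'wrist_force': array([ 0.0821746 , -0.45440437,  0.49998906]), 'moment': array([-0.02848899,  0.00976809, -0.02852638]), 'gripper_width': 1.0023651455690314}
```

View pics/scene0.png

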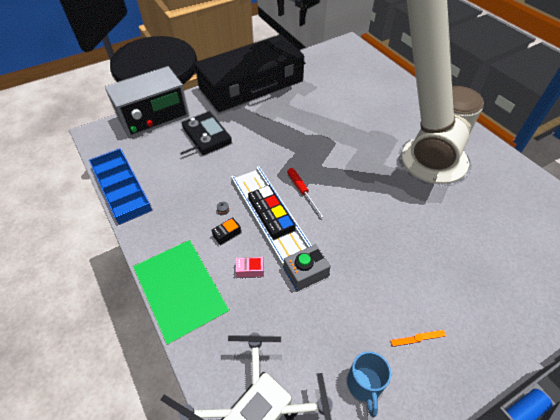

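View pics/top0.png

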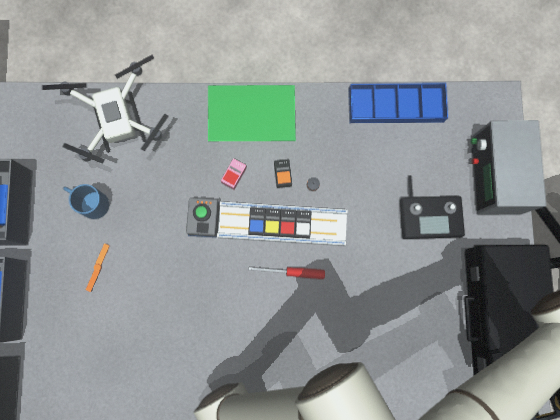

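The top view shows the rail lying along the image row: head and green button at (202,212), row of blue, yellow, red, white packs at u≈250–311, entry at u≈347. So the push is roughly towards world +y. The pink look-alike is at (233,173), spare pack at (283,173), motor at (313,184), screwdriver at (290,271).

```bash
cat > m.py <<'E'
from h import *
from station import r
def rect(P,m):
    k=cv2.connectedComponentsWithStats(m.astype(np.uint8),connectivity=8)
    out=[]
    for i in range(1,k[0]):
        if k[2][i,4]>60:
            q=P[k[1]==i]; out.append((k[2][i,4],np.round(k[3][i],0),np.round(np.median(q[:,2])*1e3,1),[np.round(x,4) for x in cv2.minAreaRect((q[:,:2]*1000).astype(np.float32))]))
    return out
if __name__=='__main__':
  for n in('top','scene'):
    c=cap(n);P=cloud(c); hsv=cv2.cvtColor(c['image'],cv2.COLOR_RGB2HSV);H,S,V=[hsv[:,:,i].astype(int) for i in range(3)]
    roi=np.zeros(H.shape,bool)
    if n=='top': roi[195:250,180:352]=1
    else: roi[160:290,228:332]=1
    Z=P[:,:,2]
    print(n)
    for nm,a,b in(('wall+',.016,.2),('packs',.034,.0445),('head',.048,.0575),('button',.059,.09)): 
        print(nm); [print('  ',x) for x in rect(P,roi&(Z>a)&(Z<b))]
    for nm,a,b in(('green',45,80),('blue',100,125),('yellow',22,33)):
        m=roi&(S>130)&(V>80)&(H>a)&(H<b); v,u=np.nonzero(m); print(nm,len(u),u.mean(),v.mean())
        z=np.median(Z[m]); print('  z',z,onz(c,[[u.mean(),v.mean()]],z))
E
python3 m.py
```

```text
top
wall+
   (np.int32(3819), array([257., 221.]), np.float64(40.1), [array([551.7339, -41.8771]), array([416.5905,  95.8155]), np.float64(85.9972)])
packs
   (np.int32(1524), array([280., 221.]), np.float64(40.0), [array([549.4048, -72.8121]), array([160.5972,  70.9227]), np.float64(85.9322)])
head
   (np.int32(628), array([202., 217.]), np.float64(54.3), [array([563.5006, 127.6819]), array([76.4623, 94.3097]), np.float64(84.9935)])
button
   (np.int32(252), array([201., 212.]), np.float64(69.8), [array([572.2629, 127.2984]), array([44.9485, 43.9165]), np.float64(0.5275)])
green 31 199.03225806451613 210.06451612903226
  z 0.0770631073027892 [[0.57393685 0.13225305 0.07706311]]
blue 145 256.07586206896553 225.2344827586207
  z 0.04034468539757108 [[ 0.53937474 -0.01147177  0.04034469]]
yellow 129 271.48837209302326 226.13953488372093
  z 0.04020248218087352 [[ 0.53672754 -0.0514644   0.04020248]]
scene
wall+
   (np.int32(3338), array([285., 234.]), np.float64(40.0), [array([553.8578, -39.9836]), array([417.8853,  95.4556]), np.float64(85.7136)])
   (np.int32(210), array([297., 180.]
[... 575 characters left out ...]
.5), [array([580.1754, 158.5381]), array([ 42.6244, 104.0463]), np.float64(56.8317)])
head
   (np.int32(726), array([307., 263.]), np.float64(54.6), [array([566.5569, 129.849 ]), array([75.9148, 94.3665]), np.float64(85.4284)])
button
   (np.int32(257), array([304., 261.]), np.float64(68.6), [array([574.6318, 128.9803]), array([43.5096, 44.495 ]), np.float64(7.9692)])
green 117 304.12820512820514 258.9230769230769
  z 0.07640636600454487 [[0.57509779 0.13017253 0.07640637]]
blue 185 284.5081081081081 223.62702702702703
  z 0.03945759555504702 [[ 0.54621837 -0.00656338  0.0394576 ]]
yellow 186 278.0268817204301 215.88172043010752
  z 0.03931267786567466 [[ 0.54759454 -0.03802763  0.03931268]]
```

play_rows([
  [[0.03,0.033,0,0,0,0.125,1],[0.06,0.066,0,0,0,0.25,1],[0.09,0.099,0,0,0,0.375,1],[0.12,0.132,0,0,0,0.5,1],[0.15,0.165,0,0,0,0.625,1]],
])

```text
time_s: 0.7
tcp_pos: [0.3041, -0.4394, 0.2225]
ee_rot: [[-0.639, -0.769, -0.0], [-0.769, 0.639, 0.0], [-0.0, 0.0, -1.0]]
wrist_force: [1.0, -0.9, -0.0]
gripper_width: 0.635
```

play_rows([
  [[0.03,0.033,0,0,0,0.125,1],[0.06,0.066,0,0,0,0.25,1],[0.09,0.099,0,0,0,0.375,1],[0.12,0.132,0,0,0,0.5,1],[0.15,0.165,0,0,0,0.625,1]],
])

```text
time_s: 1.2
tcp_pos: [0.4542, -0.2743, 0.2227]
ee_rot: [[-0.068, -0.998, 0.0], [-0.998, 0.068, -0.0], [0.0, -0.0, -1.0]]
wrist_force: [-0.6, -1.3, 0.4]
gripper_width: 0.173
```

play_rows([
  [[0.03,0.033,0,0,0,0,1],[0.06,0.066,0,0,0,0,1],[0.09,0.1,0,0,0,0,1],[0.09,0.1,0,0,0,0,1],[0.09,0.1,0,0,0,0,1]],
])

```text
time_s: 1.7
tcp_pos: [0.5435, -0.1749, 0.222]
ee_rot: [[-0.071, -0.997, -0.001], [-0.997, 0.071, 0.0], [-0.0, 0.001, -1.0]]
wrist_force: [-0.1, -0.2, -0.6]
gripper_width: 0.002
```

play_rows([
  [[0,-0.002,-0.04,0,0,0,1],[-0.001,-0.005,-0.08,0,0,0,1],[-0.001,-0.005,-0.12,0,0,0,1],[-0.001,-0.005,-0.165,0,0,0,1],[-0.001,-0.005,-0.165,0,0,0,1]],
])

```text
time_s: 2.2
tcp_pos: [0.5363, -0.1814, 0.0519]
ee_rot: [[-0.076, -0.997, -0.014], [-0.997, 0.076, 0.002], [-0.001, 0.014, -1.0]]
wrist_force: [-0.9, -0.2, -0.3]
gripper_width: 0.004
```

```bash
python3 - <<'E'
from h import *
a=cap('scene');b=cap('top')
x=cv2.resize(a['image'][150:300,225:345],None,fx=4,fy=4,interpolation=2)
y=cv2.resize(b['image'][160:310,185:360],None,fx=1.8,fy=1.8,interpolation=2)
o=np.zeros((600,800,3),np.uint8);o[:x.shape[0],:x.shape[1]]=x;o[:y.shape[0],480:480+y.shape[1]]=y[:,:320]
cv2.imwrite('pics/a.png',o[:,:,::-1]);print(r.sense()['tcp_pos'])
E
```

```text
[ 0.54205471 -0.18196795  0.05811213]
```

View pics/a.png

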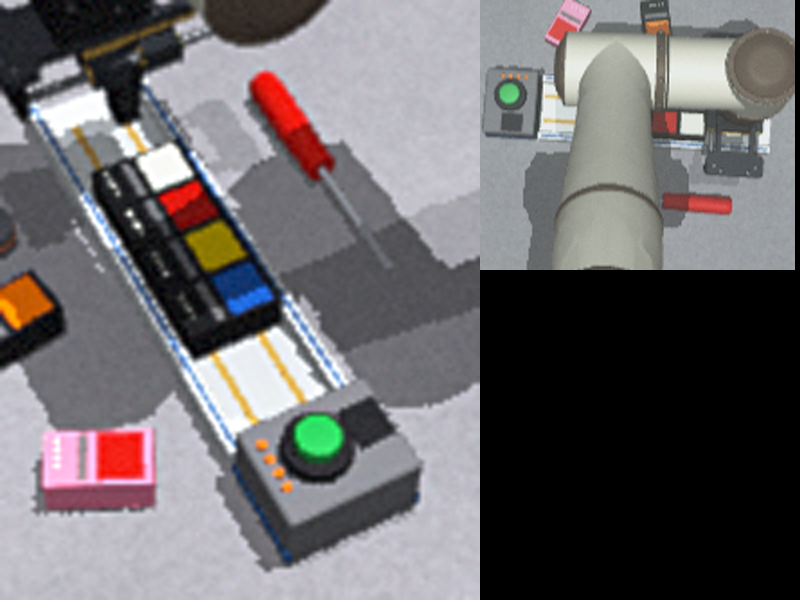

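The packs (blue in front, white at the rear) stand together. The shut fingers are centred in the channel about 20 mm behind the white pack, and nothing is touched. Next I go down and approach.

play_rows([
  [[0,0,-0.01,0,0,0,1],[0,0,-0.02,0,0,0,1],[0,0,-0.03,0,0,0,1],[0,0,-0.038,0,0,0,1],[0,0,-0.038,0,0,0,1]],
])

```text
time_s: 2.8
tcp_pos: [0.5414, -0.1807, 0.0183]
ee_rot: [[-0.073, -0.997, -0.003], [-0.997, 0.073, 0.0], [-0.0, 0.003, -1.0]]
wrist_force: [-1.3, -0.2, 0.6]
gripper_width: 0.001
```

play_rows([
  [[0,0.003,0,0,0,0,1],[0.001,0.007,0,0,0,0,1],[0.001,0.01,0,0,0,0,1],[0.001,0.013,0,0,0,0,1],[0.001,0.015,0,0,0,0,1]],
])

```text
time_s: 3.3
tcp_pos: [0.5434, -0.1655, 0.0198]
ee_rot: [[-0.073, -0.997, 0.0], [-0.997, 0.073, -0.0], [-0.0, -0.0, -1.0]]
wrist_force: [0.6, 0.2, -0.7]
gripper_width: 0.004
```

play_rows([
  [[0,0.002,0,0,0,0,1],[0,0.004,0,0,0,0,1],[0,0.006,0,0,0,0,1],[0.001,0.008,0,0,0,0,1],[0.001,0.01,0,0,0,0,1]],
])

```text
time_s: 3.8
tcp_pos: [0.5443, -0.1561, 0.0197]
ee_rot: [[-0.073, -0.997, -0.0], [-0.997, 0.073, -0.0], [0.0, 0.0, -1.0]]
wrist_force: [-0.2, -3.3, 1.1]
gripper_width: 0.005
```

Contact (−3.3 N). Now I push slowly.

play_rows([
  [[0,0.003,0,0,0,0,1],[0,0.007,0,0,0,0,1],[0.001,0.011,0,0,0,0,1],[0.001,0.015,0,0,0,0,1],[0.001,0.019,0,0,0,0,1]],
])

```text
time_s: 4.3
tcp_pos: [0.5456, -0.1365, 0.0197]
ee_rot: [[-0.073, -0.997, 0.0], [-0.997, 0.073, -0.0], [0.0, -0.0, -1.0]]
wrist_force: [-0.2, -5.4, 2.1]
gripper_width: 0.004
```

play_rows([
  [[0,0.004,0,0,0,0,1],[0.001,0.008,0,0,0,0,1],[0.001,0.012,0,0,0,0,1],[0.001,0.016,0,0,0,0,1],[0.002,0.02,0,0,0,0,1]],
])

```text
time_s: 4.8
tcp_pos: [0.5471, -0.1166, 0.0196]
ee_rot: [[-0.073, -0.997, -0.0], [-0.997, 0.073, -0.0], [0.0, 0.0, -1.0]]
wrist_force: [-0.7, -5.8, 4.2]
gripper_width: 0.006
```

play_rows([
  [[0,0.004,0,0,0,0,1],[0.001,0.008,0,0,0,0,1],[0.001,0.012,0,0,0,0,1],[0.001,0.015,0,0,0,0,1],[0.001,0.017,0,0,0,0,1]],
])

```text
time_s: 5.3
tcp_pos: [0.5483, -0.0996, 0.0196]
ee_rot: [[-0.073, -0.997, 0.0], [-0.997, 0.073, -0.0], [0.0, -0.0, -1.0]]
wrist_force: [-0.3, -5.8, 3.7]
gripper_width: 0.009
```

```bash
python3 - <<'E'
from h import *
a=cap('scene')
x=cv2.resize(a['image'][150:300,225:345],None,fx=4,fy=4,interpolation=2)
cv2.imwrite('pics/b.png',x[:,:,::-1]);s=r.sense();print(s['tcp_pos'],s['wrist_force'])
E
```

```text
[ 0.54834072 -0.09938548  0.01955635] [-0.69659565 -3.70262701  2.44695146]
```

View pics/b.png

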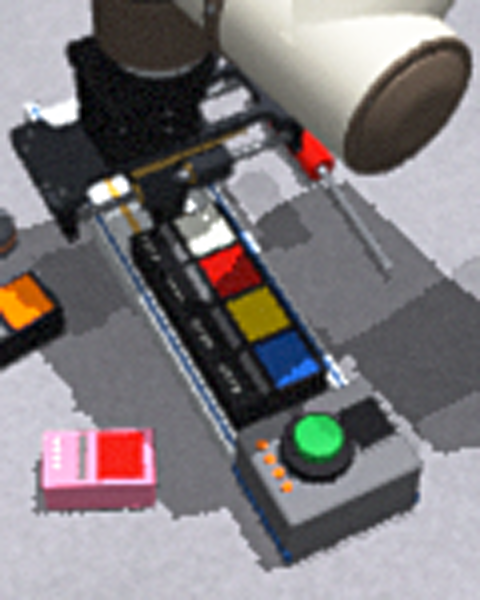

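The train is still together, and the blue pack is about 20 mm short of the stop. The arm is clear of the screwdriver and spare pack.

play_rows([
  [[0,0.003,0,0,0,0,1],[0,0.006,0,0,0,0,1],[0.001,0.009,0,0,0,0,1],[0.001,0.012,0,0,0,0,1],[0.001,0.014,0,0,0,0,1]],
])

```text
time_s: 5.85
tcp_pos: [0.5492, -0.0858, 0.0195]
ee_rot: [[-0.073, -0.997, -0.0], [-0.997, 0.073, -0.0], [0.0, 0.0, -1.0]]
wrist_force: [-1.1, -6.1, 3.3]
gripper_width: 0.006
```

play_rows([
  [[0,0.001,0,0,0,0,1],[0,0.002,0,0,0,0,1],[0,0.003,0,0,0,0,1],[0,0.004,0,0,0,0,1],[0,0.004,0,0,0,0,1]],
])

```text
time_s: 6.35
tcp_pos: [0.5493, -0.0818, 0.0195]
ee_rot: [[-0.073, -0.997, -0.0], [-0.997, 0.073, 0.0], [-0.0, 0.0, -1.0]]
wrist_force: [-0.2, -4.1, 2.7]
gripper_width: 0.006
```

play_rows([
  [[0,0.001,0,0,0,0,1],[0,0.0015,0,0,0,0,1],[0,0.002,0,0,0,0,1],[0,0.002,0,0,0,0,1]],
])

```text
time_s: 6.75
tcp_pos: [0.5493, -0.0814, 0.0196]
ee_rot: [[-0.073, -0.997, -0.0], [-0.997, 0.073, -0.002], [0.002, 0.0, -1.0]]
wrist_force: [1.6, -11.6, 0.8]
gripper_width: 0.004
```

play_rows([
  [[0,0.001,0,0,0,0,1],[0,0.0015,0,0,0,0,1],[0,0.0015,0,0,0,0,1]],
])

```text
time_s: 7.05
tcp_pos: [0.5492, -0.0813, 0.0196]
ee_rot: [[-0.073, -0.997, -0.001], [-0.997, 0.073, -0.003], [0.003, 0.001, -1.0]]
wrist_force: [1.2, -18.0, 0.2]
gripper_width: 0.005
```

play_rows([
  [[0,-0.003,0,0,0,0,1],[0,-0.006,0,0,0,0,1],[-0.001,-0.012,0,0,0,0,1],[-0.001,-0.02,0,0,0,0,1],[-0.001,-0.02,0,0,0,0,1]],
])

```text
time_s: 7.55
tcp_pos: [0.5482, -0.0988, 0.0194]
ee_rot: [[-0.074, -0.997, -0.0], [-0.997, 0.074, 0.0], [-0.0, 0.0, -1.0]]
wrist_force: [-0.9, -0.5, -0.4]
gripper_width: 0.005
```

play_rows([
  [[0,0,0.03,0,0,0,1],[0,0,0.06,0,0,0,1],[0,0,0.1,0,0,0,1],[0,0,0.12,0,0,0,1],[0,0,0.12,0,0,0,1]],
])

```text
time_s: 8.05
tcp_pos: [0.5506, -0.0982, 0.1434]
ee_rot: [[-0.072, -0.997, 0.008], [-0.997, 0.072, 0.0], [-0.001, -0.008, -1.0]]
wrist_force: [0.6, -0.1, -0.4]
gripper_width: 0.005
```

```bash
python3 m.py; python3 - <<'E'
from h import *
a=cap('scene');b=cap('top')
x=cv2.resize(a['image'][180:300,240:340],None,fx=5,fy=5,interpolation=2)
y=cv2.resize(b['image'][170:260,180:330],None,fx=2,fy=2,interpolation=2)
o=np.zeros((600,800,3),np.uint8);o[:x.shape[0],:x.shape[1]]=x;o[:y.shape[0],500:500+y.shape[1]]=y[:,:300]
cv2.imwrite('pics/c.png',o[:,:,::-1]);print(r.sense()['tcp_pos'])
E
```

```text
top
wall+
   (np.int32(121), array([332., 210.]), np.float64(21.4), [array([ 581.3549, -211.7211]), array([82.0416, 11.1309]), np.float64(85.9967)])
   (np.int32(834), array([259., 227.]), np.float64(39.3), [array([530.9393, -18.2149]), array([ 66.2903, 102.847 ]), np.float64(7.158)])
   (np.int32(72), array([190., 230.]), np.float64(53.8), [array([528.6742, 158.9689]), array([21.6026, 19.1153]), np.float64(1.6881)])
   (np.int32(143), array([327., 241.]), np.float64(21.5), [array([ 498.3714, -198.4742]), array([92.728 , 10.4413]), np.float64(85.6049)])
packs
   (np.int32(619), array([260., 225.]), np.float64(40.3), [array([538.7244, -17.4153]), array([ 53.7273, 102.5992]), np.float64(5.1536)])
head
button
green 0 nan nan
  z nan [[nan nan nan]]
blue 0 nan nan
  z nan [[nan nan nan]]
yellow 0 nan nan
  z nan [[nan nan nan]]
scene
wall+
   (np.int32(3402), array([289., 239.]), np.float64(40.4), [array([553.9572, -40.5362]), array([418.1818,  95.6063]), np.float64(85.7804)])
   (np.int32(204), array([297., 180.]), np.float64(22.7), [array([ 421.0174, -136.8304]), array([100.2042,  25.1
[... 857 characters left out ...]
(58.1286)])
green 119 304.0924369747899 259.0
  z 0.07635611720790614 [[0.57527106 0.13028366 0.07635612]]
blue 180 297.0388888888889 245.38888888888889
  z 0.03953146239272648 [[0.55495586 0.06929919 0.03953146]]
yellow 169 283.7455621301775 223.17751479289942
  z 0.039922555413652305 [[ 0.54736585 -0.00861192  0.03992256]]
[ 0.54727979 -0.09828328  0.13814832]m.py:21: RuntimeWarning: Mean of empty slice.
  m=roi&(S>130)&(V>80)&(H>a)&(H<b); v,u=np.nonzero(m); print(nm,len(u),u.mean(),v.mean())
  ret = ret.dtype.type(ret / rcount)
  return _methods._mean(a, axis=axis, dtype=dtype,
m.py:22: RuntimeWarning: Mean of empty slice.
  z=np.median(Z[m]); print('  z',z,onz(c,[[u.mean(),v.mean()]],z))
```

View pics/c.png

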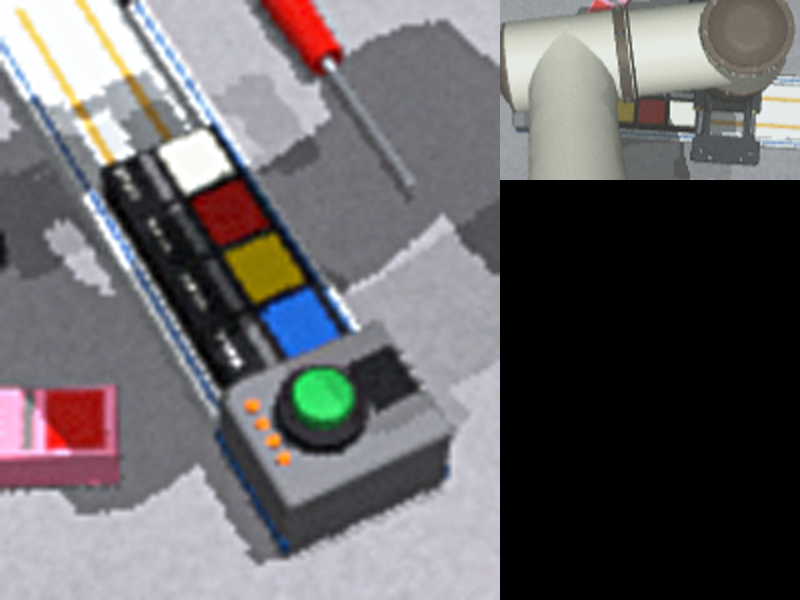

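All four packs now sit together against the head, and pushing from 12 to 18 N moved them only 0.1 mm, so the row is home. The button is at about (0.573, 0.128), top z ≈ 0.077.

play_rows([
  [[0.005,0.045,0,0,0,0,1],[0.01,0.09,0,0,0,0,1],[0.015,0.135,0,0,0,0,1],[0.02,0.18,0,0,0,0,1],[0.025,0.226,0,0,0,0,1]],
])

```text
time_s: 8.75
tcp_pos: [0.5725, 0.129, 0.1379]
ee_rot: [[-0.073, -0.997, -0.003], [-0.997, 0.073, -0.001], [0.002, 0.003, -1.0]]
wrist_force: [0.6, -0.4, 1.5]
gripper_width: 0.006
```

play_rows([
  [[0,0,0,0,0,0,1],[0,0,-0.015,0,0,0,1],[0,0,-0.03,0,0,0,1],[0,0,-0.045,0,0,0,1],[0,0,-0.045,0,0,0,1]],
])

```text
time_s: 9.25
tcp_pos: [0.5709, 0.1262, 0.0909]
ee_rot: [[-0.074, -0.997, -0.007], [-0.997, 0.074, -0.003], [0.004, 0.007, -1.0]]
wrist_force: [-0.3, -0.0, -1.1]
gripper_width: 0.005
```

```bash
python3 - <<'E'
from h import *
a=cap('scene')
x=cv2.resize(a['image'][200:300,250:350],None,fx=6,fy=6,interpolation=2)
cv2.imwrite('pics/d.png',x[:,:,::-1]);s=r.sense();print(s['tcp_pos'],s['wrist_force'])
E
```

```text
[0.57203868 0.12657796 0.09251479] [ 0.12048191 -0.38967161 -1.04598238]
```

View pics/d.png

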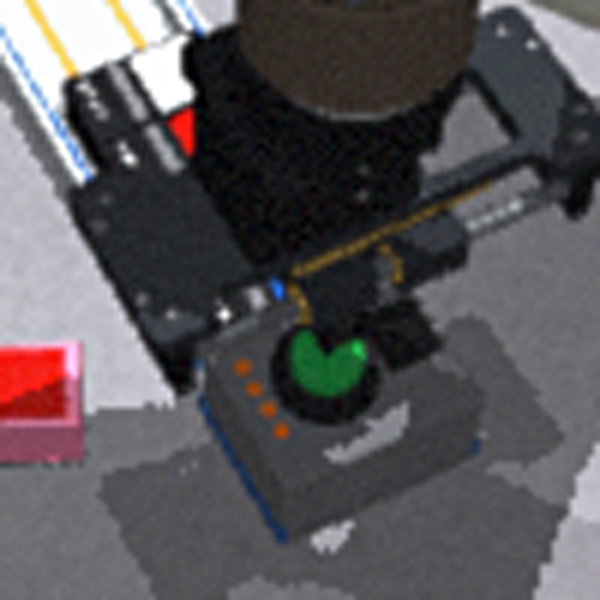

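The fingertips are about 15 mm above the button and project onto its centre. I lower them in small steps, watching the force.

play_rows([
  [[0,0.001,-0.003,0,0,0,1],[0,0.001,-0.006,0,0,0,1],[0,0.001,-0.009,0,0,0,1],[0,0.001,-0.012,0,0,0,1],[0,0.001,-0.012,0,0,0,1]],
])

```text
time_s: 9.8
tcp_pos: [0.573, 0.1285, 0.0822]
ee_rot: [[-0.073, -0.997, -0.001], [-0.997, 0.073, -0.0], [0.0, 0.001, -1.0]]
wrist_force: [-0.2, 0.5, 0.1]
gripper_width: 0.008
```

play_rows([
  [[0,0,-0.002,0,0,0,1],[0,0,-0.004,0,0,0,1],[0,0,-0.006,0,0,0,1],[0,0,-0.006,0,0,0,1]],
])

```text
time_s: 10.2
tcp_pos: [0.5734, 0.1287, 0.0766]
ee_rot: [[-0.073, -0.997, 0.0], [-0.997, 0.073, -0.0], [0.0, -0.0, -1.0]]
wrist_force: [-0.4, -0.0, 1.6]
gripper_width: 0.004
```

play_rows([
  [[0,0,-0.001,0,0,0,1],[0,0,-0.002,0,0,0,1],[0,0,-0.002,0,0,0,1]],
])

```text
time_s: 10.5
tcp_pos: [0.5734, 0.1287, 0.0747]
ee_rot: [[-0.073, -0.997, 0.0], [-0.997, 0.073, 0.0], [-0.0, -0.0, -1.0]]
wrist_force: [-1.1, 0.9, 3.1]
gripper_width: 0.004
```

play_rows([
  [[0,0,-0.001,0,0,0,1],[0,0,-0.002,0,0,0,1],[0,0,-0.003,0,0,0,1],[0,0,-0.003,0,0,0,1]],
])

```text
time_s: 10.9
tcp_pos: [0.5734, 0.1287, 0.0717]
ee_rot: [[-0.073, -0.997, 0.0], [-0.997, 0.073, 0.0], [-0.0, -0.0, -1.0]]
wrist_force: [-2.5, -0.6, 4.7]
gripper_width: 0.005
```

play_rows([
  [[0,0,-0.001,0,0,0,1],[0,0,-0.0015,0,0,0,1],[0,0,-0.0015,0,0,0,1]],
])

```text
time_s: 11.2
tcp_pos: [0.5734, 0.1287, 0.0714]
ee_rot: [[-0.072, -0.997, 0.001], [-0.997, 0.072, -0.0], [0.0, -0.001, -1.0]]
wrist_force: [-4.2, 0.7, 10.1]
gripper_width: 0.005
```

play_rows([
  [[0,0,-0.001,0,0,0,1],[0,0,-0.001,0,0,0,1]],
])

```text
time_s: 11.4
tcp_pos: [0.5734, 0.1287, 0.0713]
ee_rot: [[-0.072, -0.997, 0.001], [-0.997, 0.072, -0.0], [0.0, -0.001, -1.0]]
wrist_force: [-5.2, 0.2, 14.4]
gripper_width: 0.004
```

play_rows([
  [[0,0,0.005,0,0,0,1],[0,0,0.01,0,0,0,1],[0,0,0.03,0,0,0,1],[0,0,0.06,0,0,0,1],[0,0,0.1,0,0,0,1]],
])

```text
time_s: 11.9
tcp_pos: [0.5719, 0.1281, 0.1674]
ee_rot: [[-0.074, -0.997, -0.005], [-0.997, 0.074, -0.002], [0.002, 0.005, -1.0]]
wrist_force: [0.7, 0.3, -0.0]
gripper_width: 0.006
```

play_rows([
  [[-0.03,-0.03,0.02,0,0,0,1],[-0.06,-0.06,0.04,0,0,0,1],[-0.09,-0.09,0.04,0,0,0,1],[-0.12,-0.12,0.04,0,0,0,1],[-0.12,-0.12,0.04,0,0,0,1]],
])

```text
time_s: 12.4
tcp_pos: [0.4492, 0.006, 0.2086]
ee_rot: [[-0.076, -0.997, -0.002], [-0.997, 0.076, 0.0], [-0.0, 0.002, -1.0]]
wrist_force: [0.8, 0.2, 0.7]
gripper_width: 0.005
```

```bash
python3 - <<'E'
from h import *
from m import rect
a=cap('scene');P=cloud(a)
x=cv2.resize(a['image'][100:350,170:400],None,fx=2.4,fy=2.4,interpolation=2)
cv2.imwrite('pics/e.png',x[:,:,::-1]);s=r.sense();print(s['time_s'],s['tcp_pos'],s['wrist_force'])
roi=np.zeros(P.shape[:2],bool);roi[160:290,228:332]=1;Z=P[:,:,2]
print(rect(P,roi&(Z>.034)&(Z<.0445)));print(rect(P,roi&(Z>.059)&(Z<.09)), Z[255:263,300:308].mean())
E
```

```text
12.45 [0.4516145  0.00725008 0.20897935] [ 1.43334163  0.63555321 -0.28613942]
[(np.int32(1273), array([284., 230.]), np.float64(39.9), [array([557.3337,   8.0501]), array([155.6698,  70.7488]), np.float64(85.5741)]), (np.int32(100), array([306., 276.]), np.float64(39.3), [array([584.887, 152.127]), array([ 53.419 , 112.9905]), np.float64(49.1811)])]
[(np.int32(257), array([304., 261.]), np.float64(68.5), [array([573.7053, 129.6152]), array([45.0992, 42.8975]), np.float64(24.5098)])] 0.0768320485141091
```

View pics/e.png

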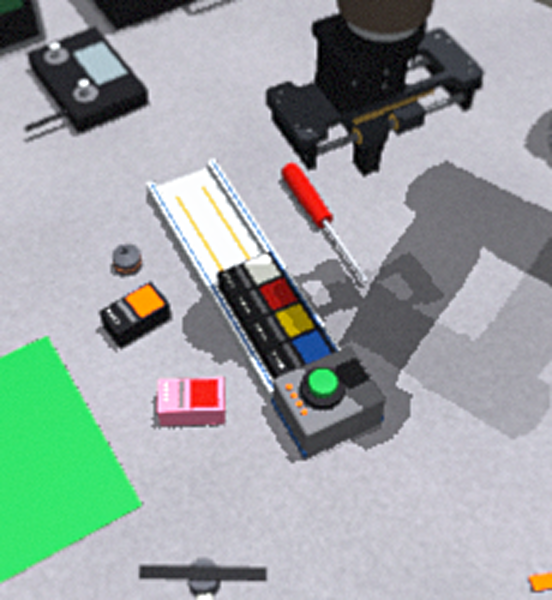

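The picture shows the packs together against the head, the button back up (z ≈ 77 mm), the arm clear and everything else in place.

```bash
python3 -c "
from station import r
print(r.finish_job())"
```

```text
the job is handed in; nothing more can be done
None
```

The job is done and handed in at about 12.5 s: the row is home against the end stop, and the green button has been pressed fully down and released.

- **Push:** I pushed all four packs (blue in front, then yellow, red, white) as one train with the shut fingers, without gripping or lifting any. At the stop, the force rose from about 5 N to 18 N. Over the last step, from 12 to 18 N, the packs moved only 0.1 mm.
- **Button:** I pressed it from about z = 77 mm down to 71.3 mm. It bottomed out there, with the force rising from 5 N to 14 N. After release, its top measured 76.8 mm again.
- **Final check:** The last picture shows the packs touching and straight. The rear of the row is at rail x ≈ −10.7 mm, where −10 is expected. The spare pack, motor, screwdriver and pink look-alike are where they were. The mug and most of the propeller were outside that last crop, but the arm never came near them.

**Disagreements:**
- The two cameras differed by about 2 mm.
- The fingers met the stop about 2.6 mm short of my estimate; I went by the contact force instead.
- At the end I checked from the scene camera only, because the arm had blocked the top view in earlier shots.

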